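Leave the parking permit ready at the edge of the hall shelf

TASK

On the frosted-glass hall shelf the tiny blue pot is in the way in front of the parking permit: with the fingertips push it aside along the shelf, so that it stands on the glass clear of the permit's way, then slide the permit out over the shelf's front edge (the long edge nearer the robot) until its yellow end band, about 35 mm, hangs past the edge, square to it, ready to be taken in passing. Only push, gently: do not pinch, lift or tip the pot or the permit. Leave the key stand and the other things on the shelf where they are.

Things in the scene. Friction and masses are not known exactly. Their poses are not given: they have to be found in the camera images.
- shelf_edge (a point): middle of the front upper edge of the frosted-glass shelf, on the glass's top face, 100 mm above the console. The shelf is fixed; its pane is 250 mm deep, 750 mm long and 10 mm thick, on four steel standoffs. Axes: x runs from the front edge towards the back of the shelf, level, square to the edge; y runs along the edge to the left as seen from the robot; z up. The glass spans x 0 to 250 mm and y -375 to 375 mm of this frame
- permit: parking permit in a flat clear acrylic holder lying on the glass: 105 mm long (its x), 88 mm wide (its y), 8 mm thick, about 90 g, loose, slides freely. Blue card with a yellow band across its front end, the end nearer the shelf's front edge; the band reaches from the holder's front end to 35 mm behind it. Origin: centre of the underside; its x points from the yellow end to the rear end, z up
- permit_front (a point): middle of the permit's front (yellow) end, half-way up its thickness: 52.5 mm ahead of the permit's centre, 4 mm above its underside
- pot: tiny blue glazed ceramic pot standing on the glass between the permit and the front edge: 30 mm high, widest 34 mm across at 13 mm up, 25 mm across at the foot, open at the top, about 40 g, loose, slides when pushed low. Origin: centre of its underside, z up
- stand_hook (a point): tip of one steel hook of the clear acrylic key stand near the right end of the shelf (from the robot); 50 mm off the stand's upright axis and 150 mm above the glass. The stand is 185 mm high, its foot 120 mm across and fixed; its upper part with the hooks and hanging keys turns freely. Not to be turned
- loop: stainless steel keyring loop lying on the glass near the left end of the shelf, 36 mm across, 4 mm high, loose. Origin: centre of the underside. To be left alone
- stopper: orange silicone bottle stopper standing on its head on the glass near the left end of the shelf, 36 mm across, 34 mm high, loose. Origin: centre of the underside. To be left alone
- peg: wooden clothes peg lying on its side on the glass near the left end of the shelf, 74 mm long, up to 25 mm wide, 10 mm high, loose. Origin: centre of the underside. To be left alone
There are look-alikes about, which are no part of the job. What is shaped like the permit but green or orange is not meant.

How it is judged (in metres and radians):
On the way, in this order (a step that is already met when the one before it is completed fails the run):
1. the pot stands on the glass clear to one side of the permit's width while the permit is not yet out over the edge ((y of pot in the frame of permit above 0.06 m or y of pot in the frame of permit below -0.06 m) and z of pot in the frame of shelf_edge above -0.004 m and x of permit_front in the frame of shelf_edge above -0.01 m), for 0.1 s.
2. the permit's front end hangs 28 to 42 mm past the edge (x of permit_front in the frame of shelf_edge between -0.042 and -0.028 m), for 0.2 s.
At the end, for the whole second after the job is handed in: The permit lies flat on the glass at rest with its front (yellow) end 28 to 42 mm past the shelf's front edge and square to it within 0.12 rad (7 degrees); the pot stands upright and still on the glass, clear to one side of the permit (its centre more than 60 mm from the permit's centre line) (all of step 2 and angle between the x axis of permit and the x axis of shelf_edge, either way round below 0.12 rad and z of permit in the frame of shelf_edge between -0.003 and 0.003 m and angle between permit's own z axis and vertical below 0.04 rad and linear speed of each of permit, pot below 0.01 m/s and (y of pot in the frame of permit above 0.06 m or y of pot in the frame of permit below -0.06 m) and z of pot in the frame of shelf_edge between -0.003 and 0.003 m and angle between pot's own z axis and vertical below 0.05 rad); the robot touches nothing.
It fails at once if the permit is lifted more than 8 mm or tipped (z of permit in the frame of shelf_edge above 0.008 m or angle between permit's own z axis and vertical above 0.15 rad).
It fails at once if the pot is lifted more than 8 mm or tipped over (z of pot in the frame of shelf_edge above 0.008 m or angle between pot's own z axis and vertical above 0.5 rad).
It fails at once if the pot (over 15 N) or the permit (over 30 N) is pinched or pressed hard (contact force between the fingers and pot above 15 N or contact force between the fingers and permit above 30 N).
It fails at once if the key stand is turned (distance of stand_hook from where it was at the start of the episode above 0.02 m).
It fails at once if the keyring loop, stopper or clothes peg is disturbed (moved more than 15 mm) (distance of any of loop, stopper, peg from where it was at the start of the episode above 0.015 m).
It also fails if it takes over 58 s, if anything falls off the work surface, if the arm or the gripper's body presses on something with over 40 N, if the wrist force passes 120 N, or if a joint passes its speed limit or range.

ROBOT

A 6-joint arm with a two-finger parallel gripper is mounted at the origin on the work surface. World frame = base frame: x ahead of the robot, y to its left, z up, the work surface at z = 0. Lengths are in mm, angles in rad, forces in N, time in s.
With the tool pointing down it reaches from about 275 to 875 mm from the base axis. Payload 12.5 kg.
Tool frame: the origin (TCP) lies between the finger pads; the fingertips stand 25 mm ahead of it and the grasp point (between the pads) lies 6 mm ahead of it (bot.tcp_to_tips is the distance from the TCP to the fingertips, in mm); y points along the fingers, x is the direction in which the jaws open and shut, and the axes are right-handed (so a half turn about y gives the same grasp; the last joint's range is limited). The gripper opens to 85 mm and grips with 20 to 120 N. Pads are 22 mm wide; open, the fingers measure 114 mm over their backs; the gripper's body (76 mm by 85 mm) begins 54 mm behind the grasp point. The pads swing forward as they close: fully open they stand 13 mm farther back than shut.
Start: joints at [1.086, 0.351, 1.652, -0, 1.139, -0.085], TCP at [214.047, 506.625, 256.29] pointing down, gripper open.
Joint ranges: [-2.75, 2.75], [-0.79, 2.1], [0.01, 2.65], [-1.57, 4.71], [0.07, 3.14], [-2.87, 2.87]. Speed limits (rad/s): [2.22, 2.22, 2.79, 3.14, 3.14, 3.14].

INTERFACE

Orientations are given as a rotation vector (axis times angle).
In Python, from rig import bot gives the robot as it stands.
- The arm moves only by the tool servo_tool, never from a script. Its argument "deltas" is a list that holds one entry, the list of rows, each a list of 7 numbers: the shift along the tool's x, y, z in m, then the turn, a rotation vector about the tool's x, y, z in units of 5 degrees (1.0 is 5 degrees), then the opening, from -1 (shut) to 1 (fully open), so that 0 is half open. A call has 1 to 5 rows; each row is the pose to reach, as a shift and turn from the pose commanded when the call began, along the tool's axes at that moment; what a row does not reach only later rows make up. A row lasts 1/8 s, in which the tool goes at most 62.5 mm and 10.7 degrees, less where a joint would pass 70% of its speed; a pose out of reach is approached as far as the arm can. A call with a gripper value outside its range is refused whole. The fingers move at their own pace and stop on an object; "squeeze" is the grip in N (left out, the last holds). Time passes only in rows, so rows that repeat a pose let the fingers close. It gives the time, the measured TCP pose, the force and the opening at its end, in the units of the state.
- bot.observe(): the state, without advancing time (a new reading comes with each control period).
- bot.snapshot(name): name is "side" or "top" or "wrist"; returns a dict with "color" (400x640x3 uint8, blue, green, red), "intrinsics" (3x3 intrinsics, pixels), "origin" and "orientation" of the camera in the world. Camera axes: x right, y up, looking along -z (the intrinsics and any distortion apply to the point x, -y, -z); pixel columns grow to the right and rows downward; lengths in mm; the calibration is good to about 2 mm. A picture is of the moment at which its call begins. There is no depth.
- bot.close_job(): hands the job in, once; it reports no verdict.
The state is a dict: "time_s": time; "q": joint angles; "qd": joint speeds; "tau": joint torques, N m; "tool_pos": TCP position; "eef_rot": TCP orientation; "contact_force": force on the tool from outside, world axes, zero at the start; "wrist_torque": the same for the moment, N m; "width": finger opening in mm.
Only numpy, scipy, OpenCV 4.12 (cv2) and the standard library are available. Lean on these libraries where they do the work, as an engineer would, in place of code of your own. Each camera call takes 0.05 s, during which the arm holds its last target. There are 200 camera calls.

## Working session

There is one attempt and no reset: what is moved stays moved. The work goes in short steps, Python scripts to look and compute and a tool call to move; the robot and the scene stay as the last step left them, time stands still between calls to the robot, and variables do not carry over. Pictures are saved under pics/ and viewed, about 8 in all and at most 12, crops included, and the job is handed in when it is done.

Besides the shell and the picture viewer there is one more tool, called after "Emit:" by a JSON object that holds its "api" and its "payload". servo_tool: Moves the arm, as the interface text tells. Its arguments: {"type":"object","properties":{"deltas":{"type":"array"},"squeeze":{"type":"number"}},"required":["deltas"]}

```bash
mkdir -p pics; ls; python3 - <<'E'
from rig import bot
import cv2,numpy as np
o=bot.observe();print(o)
for n in("top","side"):
    s=bot.snapshot(n);cv2.imwrite(f"pics/{n}0.png",s["color"]);print(n,s["intrinsics"],s["origin"],s["orientation"],[k for k in s])
E
```

```text
pics
{'time_s': 0.0, 'q': array([ 1.08639654e+00,  3.51234981e-01,  1.65245390e+00, -3.87513960e-05,
        1.13906992e+00, -8.45990259e-02]), 'qd': array([ 7.00146394e-05,  1.26019841e-03,  6.46268078e-04, -5.83568153e-05,
        5.63167752e-04, -1.64587921e-03]), 'tau': array([ 3.15529913e-03, -5.06115675e+01, -2.91406775e+01,  2.70386585e-05,
        4.62325697e-03, -1.76252154e-06]), 'tool_pos': array([213.91858541, 506.35880924, 255.7477562 ]), 'eef_rot': array([-1.37282068, -0.90912034,  0.91077681]), 'contact_force': array([ 0.92859526,  0.14720824, -0.05516919]), 'wrist_torque': array([-0.03609053,  0.03561065,  0.05354613]), 'width': 85.66867345647364}
top [[370.20604829   0.         324.70480353]
 [  0.         370.20604829 199.59061813]
 [  0.           0.           1.        ]] [395.80740464   3.68519287 962.3437848 ] [ 0.09006724 -0.09194621 -1.56043034] ['color', 'intrinsics', 'origin', 'orientation']
side [[435.97998062   0.         316.79286042]
 [  0.         435.97998062 192.65137342]
 [  0.           0.           1.        ]] [  97.00535666 -658.81487426  771.45194039] [ 0.90232974 -0.2503228  -0.54207063] ['color', 'intrinsics', 'origin', 'orientation']
```

View pics/top0.png

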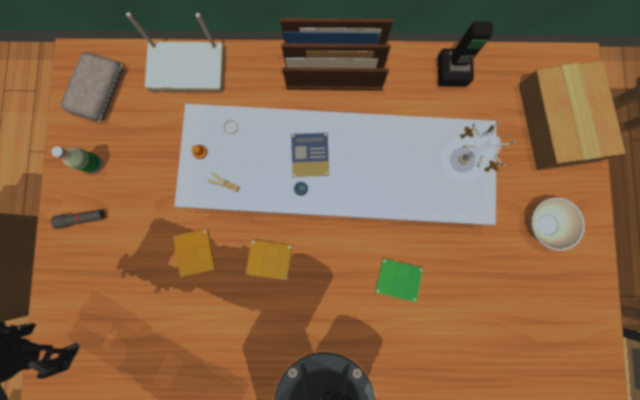

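View pics/side0.png

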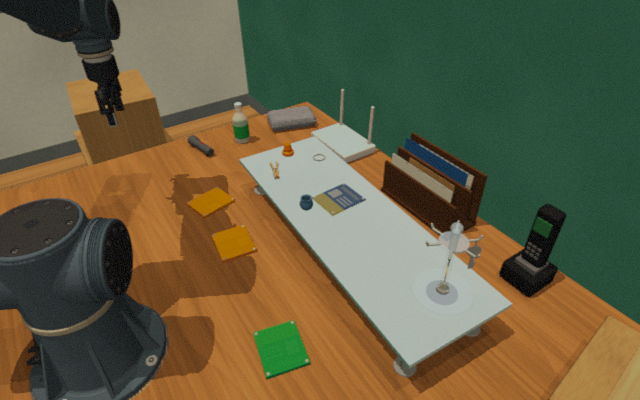

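The top view shows the shelf with corners at about (185,104), (498,122), (496,224) and (176,207). The things that could be taken for the permit are:
- blue/yellow at (310,155), on the glass, which matches the description
- orange at (193,252) and (269,259), on the console
- green at (400,280), on the console

The pot is at (301,188), just in front of the permit's yellow end. The stand is at (465,158) on the right. The peg, stopper and loop are on the left at (224,182), (200,152) and (231,127).

```bash
cat > h.py <<'E'
import numpy as np,cv2
from scipy.spatial.transform import Rotation as R
def ray(s,px,z):
    K=s["intrinsics"];px=np.atleast_2d(px).astype(float)
    d=np.c_[(px[:,0]-K[0,2])/K[0,0],-(px[:,1]-K[1,2])/K[1,1],-np.ones(len(px))]
    d=R.from_rotvec(s["orientation"]).apply(d);o=np.array(s["origin"])
    return o+d*((z-o[2])/d[:,2])[:,None]
def big(m):
    c,_=cv2.findContours(m.astype(np.uint8),cv2.RETR_EXTERNAL,cv2.CHAIN_APPROX_NONE)
    return max(c,key=cv2.contourArea)
E
python3 - <<'E'
from rig import bot
from h import *
np.set_printoptions(precision=1,suppress=True)
s=bot.snapshot("top");im=s["color"];hsv=cv2.cvtColor(im,cv2.COLOR_BGR2HSV)
# glass: low saturation bright
g=(hsv[...,1]<70)&(hsv[...,2]>140);g[:95]=0;g[235:]=0;g[:,:165]=0;g[:,510:]=0
c=big(cv2.morphologyEx(g.astype(np.uint8),cv2.MORPH_CLOSE,np.ones((5,5))))
r=cv2.boxPoints(cv2.minAreaRect(c));w=ray(s,r,100);print("shelf",r,w,np.linalg.norm(np.diff(w,axis=0),axis=1))
# front edge fit from contour
p=c[:,0,:];sel=[]
for x in range(190,485,3):
    q=p[p[:,0]==x]
    if len(q): sel.append([x,q[:,1].max()+.5])
wf=ray(s,np.array(sel),100);k,b=np.polyfit(wf[:,1],wf[:,0],1);print("front x=%.4f*y+%.1f"%(k,b),"res",np.std(wf[:,0]-k*wf[:,1]-b))
roi=np.zeros(im.shape[:2],bool);roi[125:205,280:340]=1
m=roi&(hsv[...,1]>70);n,l,st,ce=cv2.connectedComponentsWithStats(m.astype(np.uint8));print(st,ce)
for i in range(1,n):
    if st[i,4]>30:
        z=108 if st[i,4]>500 else 113
        rr=cv2.boxPoints(cv2.minAreaRect(big(l==i)));print(z,ray(s,ce[i],z),ray(s,rr,z)[:,:2])
for nme,px,z in(("peg",(224,182),110),("stopper",(200,152),120),("stand",(463,160),100),("hooks",[(468,132),(505,147),(492,168),(487,130)],250)):print(nme,ray(s,px,z))
cv2.imwrite("pics/c1.png",cv2.resize(im[90:240,170:510],None,fx=2.3,fy=2.3,interpolation=cv2.INTER_CUBIC))
E
```

```text
shelf [[174.3 207.2]
 [180.2 102.7]
 [510.2 121.2]
 [504.4 225.7]] [[ 475.3  354.5  100. ]
 [ 729.1  354.4  100. ]
 [ 690.1 -441.8  100. ]
 [ 438.6 -415.7  100. ]] [253.8 797.1 252.8]
front x=0.0475*y+459.0 res 0.7840863153507285
[[     0      0    640    400 255168]
 [   293    134     34     27    258]
 [   325    153      3      3      6]
 [   293    162     35     14    464]
 [   295    183     12     11    104]] [[319.5 199.6]
 [310.3 144. ]
 [326.2 154.2]
 [310.  168.4]
 [300.5 188. ]]
113 [[626.1  38.1 113. ]] [[649.9  79.1]
 [650.6   1.3]
 [588.    0.8]
 [587.4  78. ]]
113 [[567.8  38.  113. ]] [[582.6  77.9]
 [583.3  -1.5]
 [552.5  -1.8]
 [551.8  77.4]]
113 [[521.4  59.4 113. ]] [[533.   72.4]
 [533.2  46.8]
 [509.8  46.5]
 [509.6  72. ]]
peg [[534.4 238.  110. ]]
stopper [[602.9 293.9 120. ]]
stand [[ 593.8 -324.7  100. ]]
hooks [[ 616.  -279.5  250. ]
 [ 586.2 -351.4  250. ]
 [ 543.9 -323.9  250. ]
 [ 620.4 -317.3  250. ]]
```

View pics/c1.png

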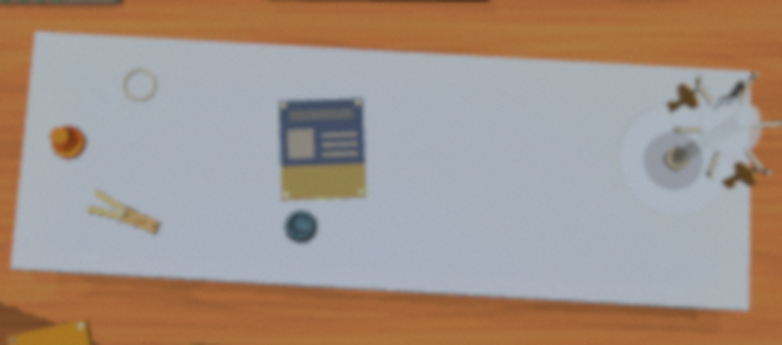

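The crop shows the permit upright at crop (322,148) with its yellow front at the bottom. The pot is at (301,227), close to the permit's front left. The peg is about 90 mm or more further left, so the pot has a free way to the left (+y). Next I work out the tool axes and the approach.

```bash
python3 - <<'E'
from rig import bot
from h import *
np.set_printoptions(precision=3,suppress=True)
o=bot.observe();M=R.from_rotvec(o["eef_rot"]);print(M.as_matrix(),bot.tcp_to_tips)
# desired: y down, x(jaw) along shelf x (1,-.0475) or flipped
ex=np.array([1,-.0475,0]);ex/=np.linalg.norm(ex);ey=np.array([0,0,-1.])
for name,jx in(("jaw x+",ex),("jaw x-",-ex),("jaw y+",np.array([-ex[1],ex[0],0])),("jaw y-",np.array([ex[1],-ex[0],0]))):
    T=R.from_matrix(np.c_[jx,ey,np.cross(jx,ey)]);print(name,(M.inv()*T).as_rotvec(degrees=True)/5)
print("shift to (515,10,200):",M.inv().apply(np.array([515,10,200])-o["tool_pos"])/1000)
E
```

```text
[[ 0.389 -0.    -0.921]
 [ 0.921 -0.001  0.389]
 [-0.001 -1.     0.   ]] 25.0
jaw x+ [ 0.005 13.963 -0.009]
jaw x- [ -0.01  -22.037  -0.005]
jaw y+ [-0.003 -4.037 -0.009]
jaw y- [ 0.013 31.963 -0.004]
shift to (515,10,200): [-0.34   0.056 -0.471]
```

Emit:
{"api": "servo_tool", "payload": {"deltas": [[[-0.036,0,-0.05,0,2,0,-0.75],[-0.072,0,-0.1,0,4,0,-0.75],[-0.108,0,-0.15,0,6,0,-0.75],[-0.144,0,-0.2,0,8,0,-0.75],[-0.18,0,-0.25,0,10,0,-0.75]]]}}

```text
time_s: 0.78
tool_pos: [374.9, 241.7, 256.3]
eef_rot: [-1.558, -0.23, 0.23]
contact_force: [1.0, 1.5, 0.2]
width: 10.7
```

```bash
cat > go.py <<'E'
import sys
from rig import bot
from h import *
np.set_printoptions(precision=4,suppress=True)
YAW=-.0475
def go(t,jaw="x",yaw=YAW):
    o=bot.observe();M=R.from_rotvec(o["eef_rot"])
    ex=np.array([np.cos(yaw),np.sin(yaw),0]);
    if jaw=="y": ex=np.array([-ex[1],ex[0],0])
    ey=np.array([0,0,-1.]);T=R.from_matrix(np.c_[ex,ey,np.cross(ex,ey)])
    print("t",o["time_s"],"pos",o["tool_pos"],"F",o["contact_force"],"w",o["width"])
    print("shift",M.inv().apply(np.array(t)-o["tool_pos"])/1000,"turn",(M.inv()*T).as_rotvec(degrees=True)/5)
if __name__=="__main__": go([float(v) for v in sys.argv[1:4]],sys.argv[4],*[float(v) for v in sys.argv[5:]])
E
python3 go.py 515 10 200 x
```

```text
t 0.775 pos [374.9278 241.7314 256.3473] F [1.0223 1.4716 0.1901] w 10.732777446629958
shift [ 0.0672  0.0564 -0.2623] turn [-0.0011  3.8996  0.003 ]
```

Emit:
{"api": "servo_tool", "payload": {"deltas": [[[0.013,0.01,-0.052,0,1,0,-0.75],[0.027,0.02,-0.105,0,2,0,-0.75],[0.04,0.035,-0.157,0,3,0,-0.75],[0.054,0.045,-0.21,0,3.9,0,-0.75],[0.067,0.056,-0.262,0,3.9,0,-0.75]]]}}

```text
time_s: 1.4
tool_pos: [516.0, 11.0, 199.9]
eef_rot: [-1.57, 0.034, -0.034]
contact_force: [0.2, 0.2, 1.5]
width: 10.3
```

```bash
python3 - <<'E'
from rig import bot
from h import *
np.set_printoptions(precision=1,suppress=True)
s=bot.snapshot("wrist");cv2.imwrite("pics/w1.png",s["color"]);print(s["origin"],R.from_rotvec(s["orientation"]).as_matrix(),s["intrinsics"][0,0]);o=bot.observe();print(o["tool_pos"],o["time_s"])
E
```

```text
[519.4  93.6 317.8] [[ 1.   0.   0. ]
 [-0.   0.9  0.3]
 [ 0.  -0.3  0.9]] 298.1975695450109
[518.2   6.8 198.7] 1.45
```

View pics/w1.png

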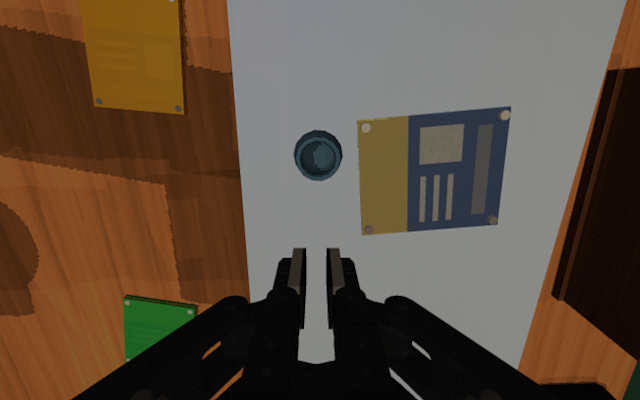

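In the wrist view the pot is at (318,155). The permit's corners are at (358,121), (510,107), (501,226) and (361,235), with the yellow end towards the front edge. That edge runs from (229,20) to (247,300). I measure these by casting rays.

```bash
cat > meas.py <<'E'
from rig import bot
from h import *
np.set_printoptions(precision=1,suppress=True)
def meas(y0=80,y1=245,s=None,dbg=True):
    s=s or bot.snapshot("wrist");im=s["color"];hsv=cv2.cvtColor(im,cv2.COLOR_BGR2HSV)
    sat=hsv[...,1]>75
    # front edge: glass (low sat, bright) starts, row by row
    g=(hsv[...,1]<60)&(hsv[...,2]>90);pts=[]
    for r in range(20,240,4):
        i=np.where(np.convolve(g[r],np.ones(25),"valid")>=25)[0]
        if len(i): pts.append([i[0]-.5,r])
    pts=np.array(pts,float);l=cv2.fitLine(pts.astype(np.float32),cv2.DIST_HUBER,0,1e-2,1e-2).ravel()
    w=ray(s,[[l[2]+l[0]/l[1]*(r-l[3]),r] for r in(40,220)],100);d=w[1]-w[0];
    yv=-d/np.linalg.norm(d) if d[1]<0 else d/np.linalg.norm(d)
    xv=np.array([yv[1],-yv[0],0]);E0=w[0];print("edge pts",w[:,:2],"yaw",np.degrees(np.arctan2(xv[1],xv[0])))
    m=sat.copy();m[:, :int(l[2])+5]=0
    m=m.copy();m[:y0]=0;m[y1:]=0
    glass_end=np.array([0])
    n,L,st,ce=cv2.connectedComponentsWithStats(m.astype(np.uint8))
    fr=lambda p:np.array([(p-E0)@xv,p[1]])
    for i in range(1,n):
        if st[i,4]>300:
            c=big(L==i);q=cv2.boxPoints(cv2.minAreaRect(c));print("blob",st[i],ce[i])
            a=cv2.approxPolyDP(cv2.convexHull(c),12,True)[:,0,:]
            W=ray(s,a,108);print(" poly",a.tolist(),W[:,:2].tolist(),"edge-x",[(p-E0)@xv for p in W])
            print(" centre z113",ray(s,ce[i],113)[0,:2])
    return s
if __name__=="__main__":meas()
E
python3 meas.py
```

```text
edge pts [[464.7 128.2]
 [458.6   2.7]] yaw -2.786328414720747
blob [  553    80    87   165 10446] [606.3 172.5]
 poly [[639, 80], [639, 244], [553, 244], [600, 81]] [[731.8155895249729, 91.93901627000727], [768.433488468603, -28.142809202141635], [701.4789285530429, -25.129910356399023], [706.6697863634333, 92.45027315313752]] edge-x [np.float64(268.53778525517953), np.float64(310.94974358898844), np.float64(243.92787833845878), np.float64(243.39685740551377)]
 centre z113 [722.5  32.1]
blob [ 406  100  104  127 6888] [454.7 164.3]
 poly [[509, 100], [496, 212], [406, 226], [407, 110]] [[649.5403170086191, 83.29986342021274], [653.0604708184746, 3.7187678328014186], [586.3302299873791, -4.702443438357221], [582.4173123728797, 79.94590932675517]] edge-x [np.float64(186.77974308556833), np.float64(194.1642868287996), np.float64(127.92230401253718), np.float64(119.89913414000655)]
 centre z113 [615.9  42.7]
blob [ 354  109   52  122 5565] [381.1 168.6]
 poly [[404, 109], [404, 226], [360, 230], [354, 114]] [[580.3795965522453, 80.67553531753428], [584.8092405952375, -4.634138609234327], [551.3676592963324, -6.4628555441992575], [547.0057260498778, 78.94882903834286]] edge-x [np.float64(117.82835920860191), np.float64(126.3997923910132), np.float64(93.08664345672601), np.float64(84.57788213600836)]
 centre z113 [565.1  41.9]
blob [ 291  125   48   49 1843] [314.3 148.8]
 poly [[322, 125], [337, 155], [308, 173], [292, 140]] [[525.2770923711768, 72.73614377189953], [535.0199955449486, 51.844434971433486], [514.0164915198307, 39.84731310860672], [504.2216144980022, 63.61066889640429]] edge-x [np.float64(63.17694437667963), np.float64(73.92390518092833), np.float64(53.52842958898707), np.float64(42.58996148932702)]
 centre z113 [519.3  57.7]
```

```bash
python3 go.py 518 12 132 x
```

```text
t 1.5 pos [516.6834   9.2271 199.0482] F [ 0.0812  0.9201 -0.4741] w 10.279278823185138
shift [0.0012 0.067  0.0029] turn [ 0.0066  0.0205 -0.0091]
```

Emit:
{"api": "servo_tool", "payload": {"deltas": [[[0.003,0.02,0.002,0,0,0,-0.75],[0.003,0.04,0.002,0,0,0,-0.75],[0.003,0.055,0.002,0,0,0,-0.75],[0.003,0.062,0.002,0,0,0,-0.75],[0.003,0.068,0.002,0,0,0,-0.75]]]}}

```text
time_s: 2.12
tool_pos: [518.5, 14.8, 132.3]
eef_rot: [-1.571, 0.033, -0.033]
contact_force: [0.3, -0.2, 0.3]
width: 10.7
```

Emit:
{"api": "servo_tool", "payload": {"deltas": [[[0,0,0,0,0,0,-0.75],[0,0,0.004,0,0,0,-0.75]]]}}

```text
time_s: 2.38
tool_pos: [518.8, 18.7, 132.7]
eef_rot: [-1.571, 0.033, -0.034]
contact_force: [0.2, 0.2, 0.4]
width: 10.7
```

```bash
python3 - <<'E'
from rig import bot
from h import *
s=bot.snapshot("side");w=bot.snapshot("wrist")
a=cv2.resize(s["color"][130:250,240:400],(640,480),interpolation=cv2.INTER_CUBIC)
b=cv2.resize(w["color"][60:320,180:520],(0,0),fx=.45,fy=.45)
cv2.imwrite("pics/s2.png",a)
o=bot.observe();print(o["tool_pos"],o["time_s"],o["contact_force"])
E
```

```text
[518.76170693  18.98867866 132.67399251] 2.475 [-0.44819169  0.38478387  0.37988738]
```

View pics/s2.png

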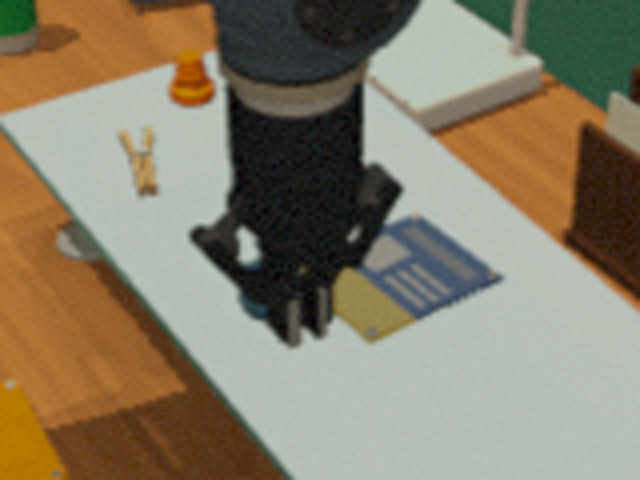

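The side crop shows the fingers just above the glass, right of the pot, at about crop (305,330). They are clear of the permit's yellow end. I now push gently left.

Emit:
{"api": "servo_tool", "payload": {"deltas": [[[0,0,0.004,0,0,0,-0.75],[0,0,0.008,0,0,0,-0.75],[0,0,0.012,0,0,0,-0.75],[0,0,0.016,0,0,0,-0.75],[0,0,0.02,0,0,0,-0.75]]]}}

```text
time_s: 3.1
tool_pos: [519.4, 38.9, 132.3]
eef_rot: [-1.571, 0.033, -0.033]
contact_force: [0.4, 0.0, 0.6]
width: 10.7
```

Emit:
{"api": "servo_tool", "payload": {"deltas": [[[0,0,0.004,0,0,0,-0.75],[0,0,0.008,0,0,0,-0.75],[0,0,0.012,0,0,0,-0.75],[0,0,0.016,0,0,0,-0.75],[0,0,0.02,0,0,0,-0.75]]]}}

```text
time_s: 3.72
tool_pos: [520.3, 58.9, 132.3]
eef_rot: [-1.571, 0.033, -0.033]
contact_force: [0.6, -1.2, -0.2]
width: 10.4
```

```bash
python3 - <<'E'
from rig import bot
from h import *
w=bot.snapshot("wrist");cv2.imwrite("pics/w3.png",w["color"])
o=bot.observe();print(o["tool_pos"],o["time_s"],o["contact_force"])
E
```

```text
[520.25625736  59.20631241 132.28363684] 3.775 [0.8600388  0.49246847 0.09792983]
```

View pics/w3.png

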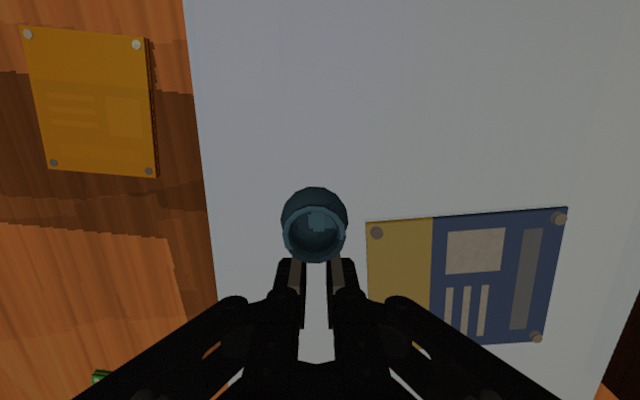

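The pot at (315,225) is held centred between both fingertips and upright, and the permit has not been touched. I continue about 36 mm further, then back off.

Emit:
{"api": "servo_tool", "payload": {"deltas": [[[0,0,0.004,0,0,0,-0.75],[0,0,0.008,0,0,0,-0.75],[0,0,0.012,0,0,0,-0.75],[0,0,0.016,0,0,0,-0.75],[0,0,0.02,0,0,0,-0.75]]]}}

```text
time_s: 4.4
tool_pos: [521.1, 78.9, 132.3]
eef_rot: [-1.571, 0.033, -0.033]
contact_force: [-0.5, -1.1, 0.3]
width: 10.6
```

Emit:
{"api": "servo_tool", "payload": {"deltas": [[[0,0,0.004,0,0,0,-0.75],[0,0,0.008,0,0,0,-0.75],[0,0,0.012,0,0,0,-0.75],[0,0,0.015,0,0,0,-0.75],[0,0,0.017,0,0,0,-0.75]]]}}

```text
time_s: 5.03
tool_pos: [521.8, 95.8, 132.3]
eef_rot: [-1.571, 0.033, -0.033]
contact_force: [-0.0, -0.2, 0.5]
width: 11.1
```

Emit:
{"api": "servo_tool", "payload": {"deltas": [[[0,0,0,0,0,0,-0.75],[0,0,-0.005,0,0,0,-0.75],[0,0,-0.015,0,0,0,-0.75],[0,0,-0.025,0,0,0,-0.75],[0,-0.01,-0.03,0,0,0,-0.75]]]}}

```text
time_s: 5.65
tool_pos: [520.1, 64.7, 142.2]
eef_rot: [-1.571, 0.035, -0.033]
contact_force: [0.6, -0.3, 0.7]
width: 10.6
```

Emit:
{"api": "servo_tool", "payload": {"deltas": [[[0,-0.03,0,0,0,0,-0.75],[0,-0.06,0,0,0,0,-0.75],[0,-0.08,0,0,0,0,-0.75]]]}}

```text
time_s: 6.02
tool_pos: [520.9, 65.3, 224.4]
eef_rot: [-1.57, 0.032, -0.035]
contact_force: [-0.5, 0.7, 0.2]
width: 10.2
```

```bash
python3 go.py 690 40 210 y; python3 - <<'E'
from rig import bot
from h import *
w=bot.snapshot("wrist");cv2.imwrite("pics/w4.png",w["color"])
h=cv2.cvtColor(w["color"],cv2.COLOR_BGR2HSV)
m=(h[...,0]>90)&(h[...,0]<108)&(h[...,1]>75);m[:,:200]=0;m[:,360:]=0
c=big(m);M=cv2.moments(c);p=(M["m10"]/M["m00"],M["m01"]/M["m00"]);print(p,cv2.contourArea(c),ray(w,p,113))
E
```

```text
t 6.025 pos [520.8517  65.328  224.4271] F [-0.4706  0.6683  0.2201] w 10.19968297137185
shift [ 0.17    0.0148 -0.0182] turn [  0.0158 -17.9402   0.0188]
(313.9029160739687, 136.0279753437648) 1406.0 [[521.99976355 121.91706234 113.        ]]
```

View pics/w4.png

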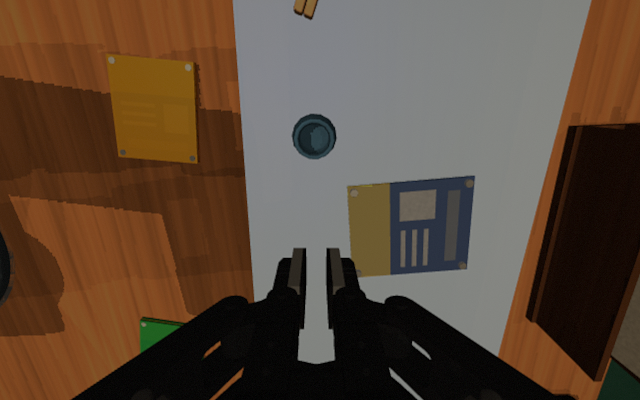

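The pot now stands at (314,136) px, which is (522,122) mm in the world, upright and about 85 mm off the permit's centre line. Next I go behind the permit with the jaw along the shelf and the camera side towards the robot.

Emit:
{"api": "servo_tool", "payload": {"deltas": [[[0.035,0.0,-0.005,0,-2,0,-0.5],[0.07,0.0,-0.01,0,-4,0,-0.3],[0.105,0.0,-0.015,0,-6,0,-0.1],[0.14,0.0,-0.02,0,-8,0,-0.06],[0.17,0.0,-0.023,0,-10,0,-0.06]]]}}

```text
time_s: 6.7
tool_pos: [690.5, 34.9, 222.1]
eef_rot: [-1.47, -0.653, 0.653]
contact_force: [0.8, -0.2, 0.5]
width: 40.0
```

Emit:
{"api": "servo_tool", "payload": {"deltas": [[[0,0,0,0,-2,0,-0.06],[0,0,0,0,-4,0,-0.06],[0,0,0,0,-6,0,-0.06],[0,0,0,0,-8,0,-0.06],[0,0,0,0,-8,0,-0.06]]]}}

```text
time_s: 7.32
tool_pos: [689.3, 35.3, 222.2]
eef_rot: [-1.229, -1.177, 1.177]
contact_force: [-0.5, -0.6, -0.8]
width: 40.1
```

```bash
python3 go.py 690 34.6 127 y; python3 - <<'E'
from rig import bot
from h import *
w=bot.snapshot("wrist");cv2.imwrite("pics/w5.png",w["color"]);print(bot.observe()["q"])
np.save("pics/w5.npy",w,allow_pickle=True)
E
```

```text
t 7.325 pos [689.3327  35.2938 222.1753] F [-0.4702 -0.5843 -0.7634] w 40.100403321577915
shift [-0.0007  0.0952 -0.0007] turn [-0.0025  0.0484  0.0001]
[-1.62728539e-02  6.39976130e-01  1.27857188e+00 -8.25318588e-06
  1.22321111e+00 -1.54105211e+00]
```

View pics/w5.png

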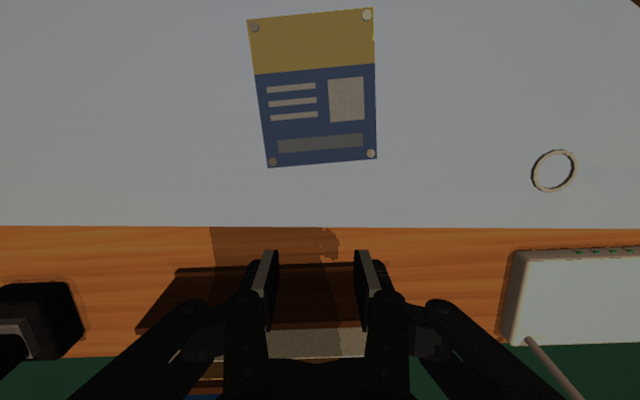

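The permit's rear edge is at about (321,162), centred on the fingers at column 318, and the pot is out of the picture. I check the clearance to the rack and the rear edge by rays.

```bash
python3 - <<'E'
from h import *
np.set_printoptions(precision=1,suppress=True)
w=np.load("pics/w5.npy",allow_pickle=True).item()
print("rack base",ray(w,[[180,268],[280,265]],0)); print("rack base if z60",ray(w,[[180,268]],60))
print("permit",ray(w,[[248,19],[372,8],[376,159],[267,168]],106)[:,:2])
print("back edge",ray(w,[[100,226],[500,228]],100)[:,:2])
E
```

```text
rack base [[ 805.7 -148.5    0. ]
 [ 807.   -17.7    0. ]]
rack base if z60 [[ 770.3 -115.6   60. ]]
permit [[551.3  -6.5]
 [548.5  78.3]
 [652.   83.3]
 [655.4  -3.5]]
back edge [[ 701.9 -155.6]
 [ 719.1  194.7]]
```

Emit:
{"api": "servo_tool", "payload": {"deltas": [[[0,0.03,0,0,0,0,-0.06],[0,0.06,0,0,0,0,-0.06],[0,0.08,0,0,0,0,-0.06],[0,0.09,0,0,0,0,-0.06],[0,0.093,0,0,0,0,-0.06]]]}}

```text
time_s: 8.0
tool_pos: [689.6, 35.5, 129.3]
eef_rot: [-1.229, -1.178, 1.178]
contact_force: [0.3, 0.2, -0.6]
width: 40.0
```

Emit:
{"api": "servo_tool", "payload": {"deltas": [[[0,0.001,0,0,0,0,-0.06],[0,0.002,0,0,0,0,-0.06],[0,0.002,0,0,0,0,-0.06]]]}}

```text
time_s: 8.38
tool_pos: [689.6, 35.5, 127.7]
eef_rot: [-1.229, -1.179, 1.178]
contact_force: [0.3, -0.8, -0.1]
width: 40.0
```

```bash
python3 - <<'E'
from rig import bot
from h import *
s=bot.snapshot("side");w=bot.snapshot("wrist")
cv2.imwrite("pics/s6.png",np.hstack([cv2.resize(s["color"][150:240,290:400],(440,360),interpolation=cv2.INTER_CUBIC),cv2.resize(w["color"][100:340,200:440],(360,360))]))
o=bot.observe();print(o["tool_pos"],o["time_s"],o["contact_force"])
E
```

```text
[689.54116184  35.48069465 127.60690889] 8.475 [-0.11338035  0.15443862 -0.29221291]
```

View pics/s6.png

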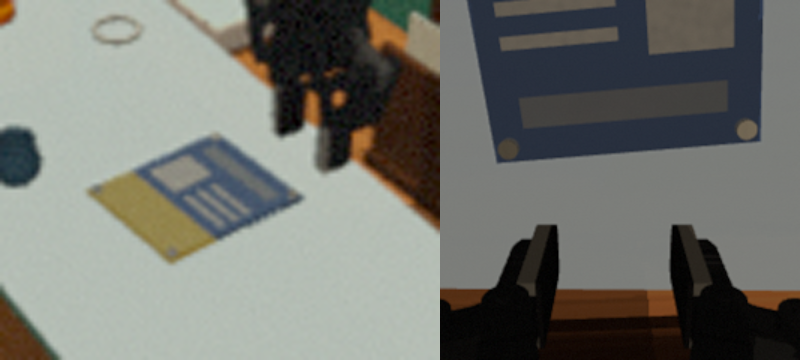

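The fingers are low behind the permit's rear edge and straddle its middle (right half), and nothing is touched. Now I push towards the front edge.

Emit:
{"api": "servo_tool", "payload": {"deltas": [[[0,0.001,0.005,0,0,0,-0.06],[0,0.001,0.01,0,0,0,-0.06],[0,0.001,0.015,0,0,0,-0.06],[0,0.001,0.019,0,0,0,-0.06],[0,0.001,0.022,0,0,0,-0.06]]]}}

```text
time_s: 9.1
tool_pos: [667.2, 36.4, 126.4]
eef_rot: [-1.229, -1.178, 1.178]
contact_force: [0.2, -0.2, 0.2]
width: 39.8
```

Emit:
{"api": "servo_tool", "payload": {"deltas": [[[0,0,0.004,0,0,0,-0.06],[0,0,0.008,0,0,0,-0.06],[0,0,0.012,0,0,0,-0.06],[0,0,0.016,0,0,0,-0.06],[0,0,0.02,0,0,0,-0.06]]]}}

```text
time_s: 9.72
tool_pos: [647.2, 37.3, 126.3]
eef_rot: [-1.229, -1.178, 1.178]
contact_force: [-0.1, -0.0, -0.3]
width: 40.4
```

Emit:
{"api": "servo_tool", "payload": {"deltas": [[[0,0,0.004,0,0,0,-0.06],[0,0,0.008,0,0,0,-0.06],[0,0,0.012,0,0,0,-0.06],[0,0,0.016,0,0,0,-0.06],[0,0,0.02,0,0,0,-0.06]]]}}

```text
time_s: 10.35
tool_pos: [627.2, 38.1, 126.3]
eef_rot: [-1.229, -1.178, 1.178]
contact_force: [0.9, 0.3, 0.2]
width: 39.9
```

```bash
python3 - <<'E'
from rig import bot
from h import *
w=bot.snapshot("wrist");np.save("pics/w7.npy",w,allow_pickle=True);cv2.imwrite("pics/w7.png",w["color"])
o=bot.observe();print(o["tool_pos"],o["time_s"],o["contact_force"])
E
```

```text
[626.813918    38.14724435 126.26000276] 10.4 [1.14985763 0.01487706 0.41486643]
```

View pics/w7.png

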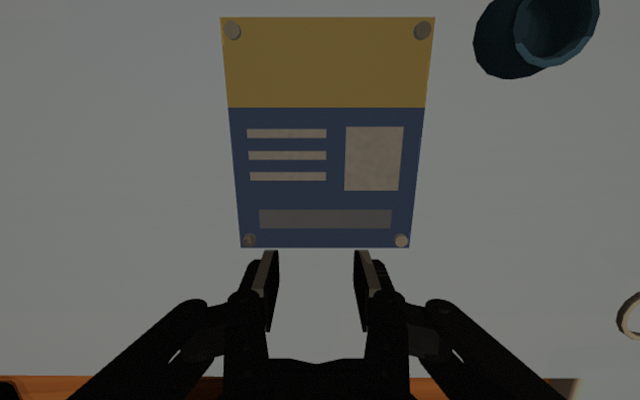

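The permit is now square to the fingers, with its rear edge at row 247 against the tips and its front at row 17. The pot at (540,30) is clear of its path.

```bash
python3 - <<'E'
from h import *
np.set_printoptions(precision=1,suppress=True)
w=np.load("pics/w7.npy",allow_pickle=True).item()
p=ray(w,[[221,17],[435,17],[409,248],[241,248]],108)[:,:2]; print(p, p[:,0]-(458.5+.0487*p[:,1]))
E
```

```text
[[510.6   4. ]
 [514.2  89. ]
 [616.9  84.9]
 [613.2  -0.8]] [ 51.9  51.4 154.2 154.8]
```

Emit:
{"api": "servo_tool", "payload": {"deltas": [[[0,0,0.004,0,0,0,-0.06],[0,0,0.008,0,0,0,-0.06],[0,0,0.012,0,0,0,-0.06],[0,0,0.016,0,0,0,-0.06],[0,0,0.02,0,0,0,-0.06]]]}}

```text
time_s: 11.02
tool_pos: [607.2, 38.9, 126.3]
eef_rot: [-1.229, -1.178, 1.178]
contact_force: [0.8, -0.9, 0.2]
width: 40.3
```

Emit:
{"api": "servo_tool", "payload": {"deltas": [[[0,0,0.004,0,0,0,-0.06],[0,0,0.008,0,0,0,-0.06],[0,0,0.012,0,0,0,-0.06],[0,0,0.016,0,0,0,-0.06],[0,0,0.02,0,0,0,-0.06]]]}}

```text
time_s: 11.65
tool_pos: [587.2, 39.8, 126.3]
eef_rot: [-1.229, -1.178, 1.178]
contact_force: [0.3, -0.8, -1.1]
width: 40.5
```

Emit:
{"api": "servo_tool", "payload": {"deltas": [[[0,0,0.004,0,0,0,-0.06],[0,0,0.008,0,0,0,-0.06],[0,0,0.012,0,0,0,-0.06],[0,0,0.016,0,0,0,-0.06],[0,0,0.02,0,0,0,-0.06]]]}}

```text
time_s: 12.28
tool_pos: [567.3, 40.6, 126.3]
eef_rot: [-1.229, -1.178, 1.178]
contact_force: [0.0, -0.2, -1.2]
width: 40.1
```

Emit:
{"api": "servo_tool", "payload": {"deltas": [[[0,0,0.003,0,0,0,-0.06],[0,0,0.006,0,0,0,-0.06],[0,0,0.009,0,0,0,-0.06],[0,0,0.011,0,0,0,-0.06],[0,0,0.012,0,0,0,-0.06]]]}}

```text
time_s: 12.9
tool_pos: [555.4, 41.1, 126.3]
eef_rot: [-1.229, -1.178, 1.178]
contact_force: [0.0, 0.3, 0.6]
width: 40.3
```

```bash
python3 - <<'E'
from rig import bot
from h import *
np.set_printoptions(precision=1,suppress=True)
w=bot.snapshot("wrist");np.save("pics/w8.npy",w,allow_pickle=True);cv2.imwrite("pics/w8.png",w["color"])
o=bot.observe();print(o["tool_pos"],o["time_s"],o["contact_force"])
im=w["color"];h=cv2.cvtColor(im,cv2.COLOR_BGR2HSV).astype(int)
for col in(270,325,380):print(col,[(r,*h[r,col]) for r in range(0,50,4)])
t=bot.snapshot("top");np.save("pics/t8.npy",t,allow_pickle=True)
cv2.imwrite("pics/v8.png",np.hstack([cv2.resize(im,(480,300)),cv2.resize(t["color"][140:240,265:365],(300,300),interpolation=cv2.INTER_CUBIC)]))
E
```

```text
[555.4  41.1 126.3] 12.95 [ 0.3 -0.3  1.1]
270 [(0, np.int64(13), np.int64(193), np.int64(123)), (4, np.int64(12), np.int64(194), np.int64(84)), (8, np.int64(12), np.int64(195), np.int64(85)), (12, np.int64(12), np.int64(192), np.int64(89)), (16, np.int64(14), np.int64(121), np.int64(101)), (20, np.int64(21), np.int64(140), np.int64(106)), (24, np.int64(21), np.int64(141), np.int64(107)), (28, np.int64(21), np.int64(139), np.int64(108)), (32, np.int64(21), np.int64(142), np.int64(108)), (36, np.int64(21), np.int64(138), np.int64(109)), (40, np.int64(21), np.int64(139), np.int64(108)), (44, np.int64(21), np.int64(141), np.int64(107)), (48, np.int64(21), np.int64(141), np.int64(107))]
325 [(0, np.int64(12), np.int64(197), np.int64(84)), (4, np.int64(12), np.int64(195), np.int64(85)), (8, np.int64(13), np.int64(201), np.int64(80)), (12, np.int64(13), np.int64(213), np.int64(60)), (16, np.int64(15), np.int64(110), np.int64(86)), (20, np.int64(21), np.int64(143), np.int64(107)), (24, np.int64(21), np.int64(138), np.int64(107)), (28, np.int64(21), np.int64(139), np.int64(108)), (32, np.int
[... 185 characters left out ...]
)), (48, np.int64(21), np.int64(139), np.int64(108))]
380 [(0, np.int64(12), np.int64(188), np.int64(76)), (4, np.int64(11), np.int64(192), np.int64(73)), (8, np.int64(12), np.int64(200), np.int64(69)), (12, np.int64(12), np.int64(199), np.int64(68)), (16, np.int64(15), np.int64(110), np.int64(90)), (20, np.int64(21), np.int64(141), np.int64(107)), (24, np.int64(21), np.int64(139), np.int64(108)), (28, np.int64(21), np.int64(140), np.int64(106)), (32, np.int64(21), np.int64(141), np.int64(107)), (36, np.int64(21), np.int64(141), np.int64(107)), (40, np.int64(21), np.int64(139), np.int64(108)), (44, np.int64(21), np.int64(141), np.int64(107)), (48, np.int64(20), np.int64(139), np.int64(108))]
```

View pics/v8.png

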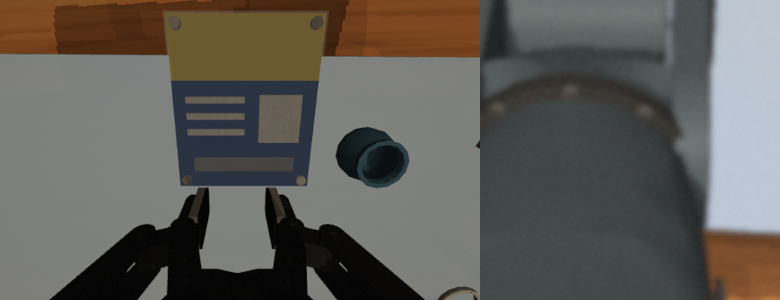

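The yellow end now hangs partly out. In the native image the shelf edge is at row 73 to 77, the permit's front at row 16 and the band's end at row 107. The pot is upright at the right (about native (490,210)). I measure the overhang directly in this one view.

```bash
cat > over.py <<'E'
from h import *
np.set_printoptions(precision=2,suppress=True)
def over(w,fr,r0,r1,cols=(270,380)):
    im=w["color"];s=cv2.cvtColor(im,cv2.COLOR_BGR2HSV)[...,1].astype(int)
    pts=[]
    for c in list(range(40,200,5))+list(range(450,620,5)):
        col=s[r0:r1,c];i=np.where(col<80)[0]
        if len(i): pts.append([c,r0+i[0]-.5])
    e=ray(w,pts,100);k,b=np.polyfit(e[:,1],e[:,0],1);print("edge k,b",k,b,np.std(e[:,0]-k*e[:,1]-b),"rows",pts[0],pts[-1])
    p=ray(w,[[cols[0],fr],[cols[1],fr]],106);print("front",p[:,:2],"edge-x",(p[:,0]-k*p[:,1]-b)/np.hypot(1,k))
E
python3 - <<'E'
from over import *
w=np.load("pics/w8.npy",allow_pickle=True).item();over(w,15,40,110)
p=ray(w,[[235,248],[400,248]],108);print("rear",p[:,:2])
E
```

```text
edge k,b 0.04939510025671325 458.3587088497446 0.11257546047769343 rows [40, np.float64(71.5)] [615, np.float64(75.5)]
front [[438.52  26.26]
 [440.37  70.56]] edge-x [-21.11 -21.44]
rear [[541.33  -0.86]
 [544.89  83.28]]
```

The overhang is about 21 mm by the picture and 21 mm by the tool geometry, so 14 mm more is needed. After that I back off and rise.

Emit:
{"api": "servo_tool", "payload": {"deltas": [[[0,0,0.004,0,0,0,-0.06],[0,0,0.008,0,0,0,-0.06],[0,0,0.011,0,0,0,-0.06],[0,0,0.013,0,0,0,-0.06],[0,0,0.014,0,0,0,-0.06]]]}}

```text
time_s: 13.62
tool_pos: [541.5, 41.7, 126.3]
eef_rot: [-1.229, -1.178, 1.178]
contact_force: [1.3, 0.1, -0.3]
width: 40.0
```

Emit:
{"api": "servo_tool", "payload": {"deltas": [[[0,0,0,0,0,0,-0.06],[0,0,0,0,0,0,-0.06],[0,0,-0.005,0,0,0,-0.06],[0,0,-0.015,0,0,0,-0.06],[0,0,-0.025,0,0,0,-0.06]]]}}

```text
time_s: 14.25
tool_pos: [567.4, 40.6, 126.3]
eef_rot: [-1.229, -1.178, 1.178]
contact_force: [-0.5, 0.8, 0.8]
width: 40.4
```

Emit:
{"api": "servo_tool", "payload": {"deltas": [[[0,-0.02,0,0,0,0,-0.06],[0,-0.05,0,0,0,0,-0.06],[0,-0.08,0,0,0,0,-0.06],[0,-0.1,0.02,0,0,0,-0.06],[0,-0.1,0.02,0,0,0,-0.06]]]}}

```text
time_s: 14.88
tool_pos: [547.0, 41.5, 227.6]
eef_rot: [-1.231, -1.18, 1.177]
contact_force: [0.4, 0.0, -0.2]
width: 40.1
```

```bash
python3 - <<'E'
from rig import bot
from h import *
w=bot.snapshot("wrist");np.save("pics/w9.npy",w,allow_pickle=True);cv2.imwrite("pics/w9.png",w["color"])
o=bot.observe();print(o["tool_pos"],o["time_s"],o["contact_force"])
E
```

```text
[547.12127549  41.46842993 226.54803098] 14.925 [ 0.60665701 -0.38951068 -1.28522198]
```

View pics/w9.png

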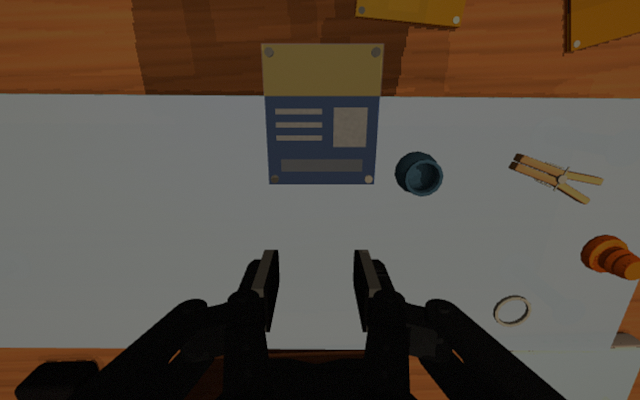

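The yellow band hangs out: its rear border at row 96 lines up with the shelf edge at rows 94 to 97. The pot stands upright at (418,174), and the peg, stopper and loop are undisturbed. One last numeric check before handing in.

```bash
python3 - <<'E'
from over import *
w=np.load("pics/w9.npy",allow_pickle=True).item();over(w,42.5,60,130,(262,383))
p=ray(w,[[322,43],[322,184],[418,172]],108);print("front, rear, pot",p[:,:2])
from rig import bot
print(bot.observe()["contact_force"],bot.close_job())
E
```

```text
edge k,b 0.049229591351915375 458.2799122780633 0.2005523480010606 rows [40, np.float64(93.5)] [615, np.float64(97.5)]
front [[423.28   6.92]
 [426.91  93.51]] edge-x [-35.29 -35.93]
front, rear, pot [[425.71  49.79]
 [529.55  46.14]
 [522.72 124.58]]
the job is handed in; nothing more can be done
[ 0.61 -0.39 -1.29] None
```

The pot is pushed aside and the permit's yellow band hangs past the shelf's front edge. I handed the job in at about 15 s of the 58 s allowed; no verdict is reported.

- **Pot:** I pushed it about 64 mm to the left with nearly shut fingertips. It stands upright, about 77 mm from the permit's centre line, against the 60 mm required.
- **Permit:** I pushed it out from behind with both tips, which also squared it to the edge. The last picture puts its front end 35 to 36 mm past the edge, and its two front corners agree within 0.7 mm, so it is square to about 0.5°.
- **Forces and the other things:** The force readings at the end of each push were about 1.5 N or less. The robot was clear of everything at hand-in. The peg, stopper and loop looked unmoved in the last picture. The key stand was not in that picture, but the arm never went near it.

No checks failed. The only disagreement was that the pot's position, measured at different heights and times, differed by 2 to 3 mm, well inside the margin.

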